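# Unbolt the tilt-out cup bin of the samovar table

### The arm

A 7-joint arm with a two-finger parallel gripper is mounted at the origin on the work surface. World frame = base frame: x ahead of the robot, y to its left, z up, the work surface at z = 0. Lengths are in m, angles in rad, forces in N, time in s.
With the tool pointing down it reaches from about 0.4 to 0.875 m from the base axis. Payload 6.5 kg.
Tool frame: the origin (TCP) lies at the very end of the fingers, on their centre line; the grasp point (between the pads) lies 19 mm behind it; z points along the fingers, y is the line along which they close (so a half turn about z gives the same grasp; the last joint's range is limited). The gripper opens to 88 mm and grips with 3 to 60 N. Pads are 18 mm wide; open, the fingers measure 123 mm over their backs; the gripper's body (75 mm by 187 mm) begins 45 mm behind the grasp point.
Start: joints at [-1.236, 0.536, -0.004, 1.538, 0.003, 1.067, -0.071], TCP at [0.254, 0.598, 0.207] pointing down, gripper open.
Joint ranges: [-2.7, 2.7], [-0.37, 2.16], [-1.27, 1.26], [0.24, 2.4], [-1.31, 4.45], [0.19, 1.91], [-2.76, 2.76]. Speed limits (rad/s): [2.39, 2.39, 3.14, 3.14, 3.14, 3.14, 3.14].

### API

Orientations are given as a 3x3 rotation matrix whose columns are the frame's x, y, z axes.
In Python, from bench import ctrl gives the robot as it stands. The module is installed in compiled form; this text tells all that it offers.
- The arm moves only by the shell command python3 -m handwheel 'ROWS' [FORCE]. ROWS is JSON, a list of rows, each an object of numbers: "wx", "wy", "wz": the turn, a rotation vector about the world's x, y, z in rad; "dx", "dy", "dz": the shift along the world's x, y, z in mm; "hand": the finger opening in mm, from 0 to 88.1. A call has 1 to 8 rows; each row is the pose to reach, as a shift and turn from the pose commanded when the call began; what a row does not reach only later rows make up. A row lasts 1/8 s, in which the tool goes at most 62.5 mm and 10.7 degrees, less where a joint would pass 70% of its speed; a pose out of reach is approached as far as the arm can. A call with a gripper value outside its range is refused whole. The fingers move at their own pace and stop on an object; FORCE is the grip in N (left out, the last holds). Time passes only in rows, so rows that repeat a pose let the fingers close. It gives the time, the measured TCP pose, the force, the opening and the grip force at its end, in the units of the state.
- ctrl.observe(): the state, without advancing time (a new reading comes with each control period).
- ctrl.camera(name): name is "scene" or "side" or "wrist"; returns the picture (384x512x3 uint8, red, green, blue); there is no depth.
- ctrl.calibration(name): a dict with "intrinsics" (3x3 intrinsics, pixels), "k1" (the pictures are not rectified: a ray, as slopes to the right and down, at radius r is drawn at 1 + k1 r^2 times it, then the intrinsics apply), "view" (4x4, takes a point from world to camera coordinates); the wrist camera has in their place "hand_eye" (4x4, takes a point from camera to tool coordinates, whose origin is the TCP and whose axes are the flange's). Camera axes: x right, y down, z forward; pixel columns grow to the right and rows downward; lengths in m; the calibration is good to about 2 mm. A picture is of the moment at which its call begins: read the wrist's pose just before it. calibration takes no time and is no camera call.
- ctrl.job_done(): hands the job in; it is judged then, once.
Trained networks look in the newest picture that a camera, given by its name, has taken for a name from the list of things; names that differ only in an ending like _2 or _b are one class to them, and where a whole thing is asked for, a point or a joint stands for the part that bears it (a point fixed in the world has none). Each returns a list of dicts, best first, with "confidence" (0 to 1); they miss things now and then, are a little off and sometimes report something else, mostly with a low value. They report only what shows in the picture. A call takes as long as a camera call.
- ctrl.trace(camera, query): "region" (384x512 bool, what is visible of it) and "bbox" ([left, top, width, height] in pixels, round what is visible of it).
The state is a dict: "clock": time; "joints": joint angles; "qd": joint speeds; "tau": joint torques, N m; "tool_pos": TCP position; "ee_rot": TCP orientation; "wrist_force": force on the tool from outside, world axes, zero at the start; "wrist_torque": the same for the moment, N m; "width": opening from 0.0 (shut) to 1.0 (fully open); "grip_force": force on a finger pad.
Only numpy, scipy, OpenCV 4.12 (cv2) and the standard library are available. Lean on these libraries where they do the work, as an engineer would, in place of code of your own. Each camera call takes 0.05 s, during which the arm holds its last target. There are 200 camera calls.

### The job

Open the cup bin under the far edge of the table: with one fingertip press the red spring catch right down and keep it down while the other fingertip pushes the black bolt knob all the way back towards the catch, then take the hand away so that the catch snaps up and keeps the bolt back while the bin tips out by itself. Pick nothing up, and leave the tea things on the table where they stand.

Things in the scene. Friction and masses are not known exactly. Their poses are not given: they have to be found in the camera images.
- bin_unit: the cup bin's housing and bolt plate, fixed to the far edge of the table, 350 mm along the edge. Its origin lies on the table top (height 0), on the edge line, at the middle of the bin. x points out over the edge, away from the robot; y runs along the edge, to the robot's left; z up. The bolt lies along y at x = -24 mm on a steel plate 40 mm wide, from y = -76 to 98 mm. All parts but the knob, thumb plate and their points stay under 32 mm high.
- catch (a joint): how far the spring catch is pressed down, m: 0 up, 0.008 fully down (hard stop). The spring takes about 2 N to start and 6 N fully down, anywhere on its red thumb plate. While it is less than 5.5 mm down a bar under the bolt sits in a notch and blocks the bolt; pressed further, the bolt is free. It springs up again when let go, unless the bolt stands between its two end positions.
- catch_plate (a point): middle of the top face of the catch's red, ribbed thumb plate. The plate is 64 mm long in the unit's y (from y = 24 to 88 mm), 24 mm wide in x, 44 mm above the table when up, 36 mm when fully down; steel cheeks 32 mm high stand along both long sides. A fingertip may slide along it while it presses.
- bolt (a joint): how far the bolt is drawn back, m: 0 shot (through the keeper on the bin), 0.030 fully drawn (hard stop). It slides in the unit's +y, towards the catch, against about 2 N of friction, and stays where it is left. From 27 mm on the catch can snap up into the second notch and hold the bolt open.
- bolt_knob (a point): centre of the top of the bolt's black upright knob: a cylinder 16 mm in diameter, 70 mm above the table at its top and free from 26 mm up. It moves with the bolt; with the bolt shot it stands 76 mm from the middle of the thumb plate, on its -y side, on the same line. To draw the bolt, push the knob's -y side towards the plate. The space behind the knob (its -y side) is clear above 28 mm.
- bin (a joint): tilt of the bin, rad: 0 shut, 0.60 tipped out to its stop. The bolt holds it shut; once the bolt is drawn past about 22 mm the bin tips out by its own weight, slowly, within about 3 s.
- bin_top (a point): middle of the top edge of the bin's plywood front (335 mm wide, 16 mm thick, 30 mm above the table when shut), just beyond the table edge. It swings away from the robot and down as the bin tips out.
- teapot: white porcelain teapot with a blue lid, body 145 mm across, 135 mm high; stands loose on the table, to be left alone. Origin at the centre of its underside.
- sugar_dish: open glass dish of sugar lumps, 96 mm across the rim, 58 mm high; stands loose on the table, to be left alone. Origin at the centre of its underside.
- tea_glass: empty tea glass in a steel holder with a side handle, 73 mm across, 104 mm high; stands loose on the table, to be left alone. Origin at the centre of its underside.
- spoon: steel spoon with a wooden handle, 140 mm long, lying flat; stands loose on the table, to be left alone. Origin at the centre of its underside.
- cup_stack: stack of three white plastic cups, 73 mm across the rim, 122 mm high; stands loose on the table, to be left alone. Origin at the centre of its underside.
- tea_tin: green tea tin with a brass lid, 77 x 97 mm, 122 mm high; stands loose on the table, to be left alone. Origin at the centre of its underside.
- saucer: white saucer with two biscuits, 150 mm across, 25 mm high; stands loose on the table, to be left alone. Origin at the centre of its underside.

How it is judged:
By the outcome, as a careful person would: the job done as asked, in the order asked, and still so for the second after the job is handed in, with the robot touching nothing.
It also fails if it takes over 40 s, if anything falls off the work surface, if the arm or the gripper's body presses on something with over 40 N, if the wrist force passes 120 N, or if a joint passes its speed limit or range.

## Working session

There is one attempt and no reset: what is moved stays moved. The work goes in short steps, Python scripts to look and compute and a shell command to move; the robot and the scene stay as the last step left them, time stands still between calls to the robot, and variables do not carry over. Pictures are saved under pics/ and viewed, at most 10 in all, crops included, and the job is handed in when it is done.

```bash
mkdir -p pics; cat > h.py <<'E'
import numpy as np, cv2
from bench import ctrl
def snap(n,f=None):
    im=ctrl.camera(n)
    if f: cv2.imwrite('pics/'+f,im[:,:,::-1])
    return im
def cam(n):
    c=ctrl.calibration(n); K=np.array(c['intrinsics'])
    if n=='wrist':
        s=ctrl.observe(); T=np.eye(4);T[:3,:3]=s['ee_rot'];T[:3,3]=s['tool_pos']
        V=np.linalg.inv(T@np.array(c['hand_eye']))
    else: V=np.array(c['view'])
    return K,c['k1'],V
def ray(n,u,v,C=None):
    K,k,V=C or cam(n)
    p=cv2.undistortPoints(np.array([[[u,v]]],float),K,np.array([k,0,0,0.]))[0,0]
    W=np.linalg.inv(V); return W[:3,3],W[:3,:3]@np.array([p[0],p[1],1])
def atz(n,u,v,z,C=None):
    o,d=ray(n,u,v,C); return o+d*(z-o[2])/d[2]
def proj(n,P,C=None):
    K,k,V=C or cam(n)
    return cv2.projectPoints(np.array(P,float).reshape(-1,3),cv2.Rodrigues(V[:3,:3])[0],V[:3,3],K,np.array([k,0,0,0.]))[0][:,0]
E
python3 - <<'E'
from h import *
np.set_printoptions(precision=3,suppress=True)
s=ctrl.observe();print(s['clock'],s['tool_pos'],s['ee_rot'],s['width'])
for n in('scene','side'):
    snap(n,n+'0.png'); print(n,np.linalg.inv(cam(n)[2])[:3,3])
    for q in('catch_plate','bolt_knob','bin_top'):
        for t in ctrl.trace(n,q)[:2]:
            m=np.array(t['region']);print(q,t['confidence'],t['bbox'],np.argwhere(m).mean(0)[::-1])
E
```

```text
0.0 [0.253 0.598 0.206] [[-0.921  0.39  -0.001]
 [ 0.39   0.921 -0.002]
 [-0.    -0.002 -1.   ]] 0.9985226357911828
scene [1.358 0.579 0.581]
catch_plate 0.61 [272.9, 184.0, 20.8, 14.3] [283.822 189.036]
bolt_knob 0.59 [248.3, 170.3, 25.9, 21.4] [260.839 182.578]
bolt_knob 0.43 [211.4, 172.5, 103.0, 135.3] [261.053 236.092]
bin_top 0.87 [208.2, 173.5, 106.1, 134.3] [261.119 236.352]
bin_top 0.27 [272.6, 185.5, 24.9, 11.2] [283.506 188.722]
side [ 0.205 -1.074  0.817]
catch_plate 0.49 [298.0, 215.3, 37.8, 61.9] [316.905 244.473]
catch_plate 0.35 [279.3, 134.7, 15.1, 31.7] [286.63 143.92]
bolt_knob 0.47 [281.7, 132.7, 9.2, 21.7] [286.512 142.702]
bin_top 0.57 [281.2, 117.9, 37.9, 66.7] [299.628 153.28 ]
```

View pics/scene0.png

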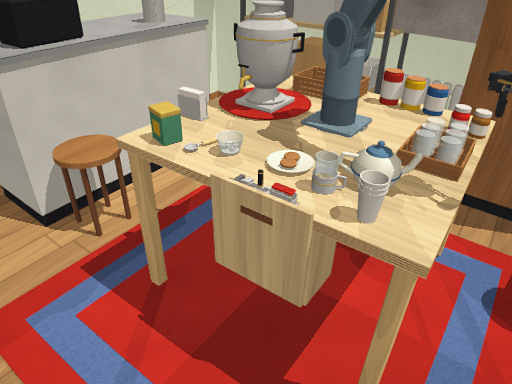

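View pics/side0.png

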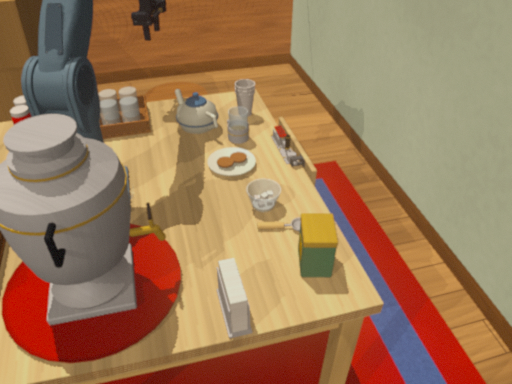

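The scene camera shows the black knob at about (261,173–185) and the red plate at about (284,190). In the side view the plate is at (281,131) and the knob at (288,141). Next I segment both and triangulate.

```bash
python3 - <<'E'
from h import *
np.set_printoptions(precision=4,suppress=True)
out=[]
for n,(x0,y0,x1,y1) in {'scene':(225,160,310,210),'side':(262,110,325,185)}.items():
    im=snap(n); c=im[y0:y1,x0:x1].astype(int)
    red=(c[...,0]>130)&(c[...,1]<70)&(c[...,2]<70); blk=(c.max(2)<60)
    if n=='side': red[:, 45:]=0
    for nm,m in(('red',red),('blk',blk)):
        k,l,st,ce=cv2.connectedComponentsWithStats(m.astype(np.uint8))
        for i in range(1,k):
            if st[i,4]>5: print(n,nm,st[i]+[x0,y0,0,0,0],ce[i]+[x0,y0], atz(n,*(ce[i]+[x0,y0]),.044 if nm=='red' else .048))
    out.append(cv2.resize(im[y0:y1,x0:x1,::-1],(420,400),interpolation=cv2.INTER_CUBIC))
cv2.imwrite('pics/c1.png',np.hstack(out))
E
```

```text
scene red [272 183  23  13 148] [283.1757 188.6351] [0.621  0.1396 0.044 ]
scene blk [258 170   5   3  11] [260. 171.] [0.5881 0.0401 0.048 ]
scene blk [258 174   5  11  50] [259.8 178.7] [0.623  0.0646 0.048 ]
side red [276 126  10  11  64] [280.4531 131.4531] [0.6147 0.1303 0.044 ]
```

View pics/c1.png

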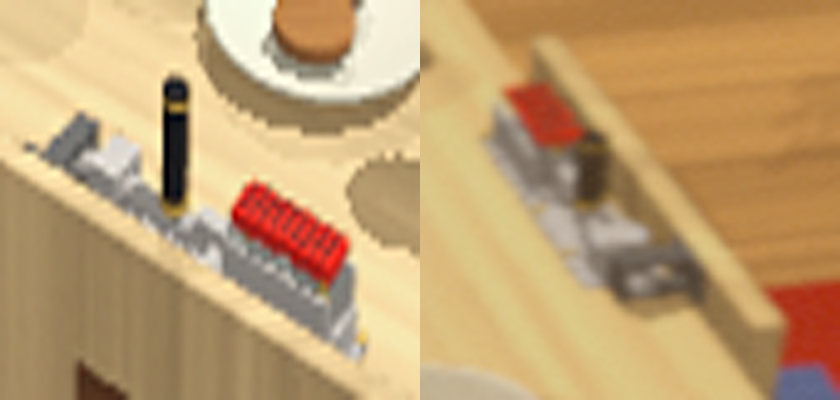

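```bash
python3 - <<'E'
from h import *
np.set_printoptions(precision=3,suppress=True)
print('knob top', atz('scene',260,170.3,.07), 'side', atz('side',286.5,133,.07))
print('bin edge L,R',atz('scene',209,176,.03),atz('scene',314,215,.03))
for n in('scene','side'):
    snap(n)
    for q,h in dict(teapot=.135,tea_glass=.104,cup_stack=.122,saucer=.025,sugar_dish=.058).items():
        for t in ctrl.trace(n,q)[:1]:
            l,tp,w,hh=t['bbox']; print(n,q,t['confidence'],np.round(t['bbox']),atz(n,l+w/2,tp+hh/2,h/2)[:2])
E
```

```text
knob top [0.617 0.06  0.07 ] side [0.617 0.076 0.07 ]
bin edge L,R [ 0.675 -0.076  0.03 ] [0.657 0.254 0.03 ]
scene teapot 0.66 [339. 140.  86.  49.] [0.369 0.313]
scene tea_glass 0.55 [313. 148.  31.  47.] [0.479 0.198]
scene cup_stack 0.65 [358. 167.  32.  54.] [0.523 0.351]
scene saucer 0.8 [269. 151.  46.  21.] [0.424 0.046]
scene sugar_dish 0.97 [217. 130.  28.  24.] [ 0.461 -0.17 ]
side teapot 0.66 [178.  88.  41.  44.] [0.37  0.303]
side tea_glass 0.77 [227. 108.  23.  35.] [0.485 0.189]
side cup_stack 0.64 [237.  76.  17.  40.] [0.556 0.374]
side saucer 0.71 [210. 147.  46.  26.] [0.436 0.052]
side sugar_dish 0.87 [247. 178.  36.  34.] [ 0.48  -0.157]
```

```bash
python3 -m handwheel '[{"dx":50,"dy":-50,"dz":40,"wz":0.1},{"dx":95,"dy":-100,"dz":40,"wz":0.2},{"dx":140,"dy":-150,"dz":40,"wz":0.3},{"dx":185,"dy":-200,"dz":40,"wz":0.4},{"dx":230,"dy":-250,"dz":40,"wz":0.4},{"dx":270,"dy":-300,"dz":40,"wz":0.4},{"dx":310,"dy":-350,"dz":40,"wz":0.4},{"dx":330,"dy":-400,"dz":40,"wz":0.4,"hand":62}]' 20
```

```text
$[0]: bad value
```

```bash
python3 -m handwheel '[{"wx":0,"wy":0,"wz":0.1,"dx":50,"dy":-50,"dz":40,"hand":62},{"wx":0,"wy":0,"wz":0.2,"dx":95,"dy":-100,"dz":40,"hand":62},{"wx":0,"wy":0,"wz":0.3,"dx":140,"dy":-150,"dz":40,"hand":62},{"wx":0,"wy":0,"wz":0.4,"dx":185,"dy":-200,"dz":40,"hand":62},{"wx":0,"wy":0,"wz":0.4,"dx":230,"dy":-250,"dz":40,"hand":62},{"wx":0,"wy":0,"wz":0.4,"dx":270,"dy":-300,"dz":40,"hand":62},{"wx":0,"wy":0,"wz":0.4,"dx":300,"dy":-350,"dz":40,"hand":62},{"wx":0,"wy":0,"wz":0.4,"dx":310,"dy":-400,"dz":40,"hand":62}]' 20
```

```text
clock: 2.1
tool_pos: [0.5582, 0.2153, 0.2467]
ee_rot: [[-1.0, 0.001, 0.001], [0.001, 1.0, 0.0], [-0.001, 0.0, -1.0]]
wrist_force: [0.2, -0.9, -0.2]
width: 0.703
grip_force: 0.0
```

```bash
python3 -m handwheel '[{"wx":0,"wy":0,"wz":0,"dx":15,"dy":-45,"dz":0,"hand":62},{"wx":0,"wy":0,"wz":0,"dx":40,"dy":-90,"dz":0,"hand":62},{"wx":0,"wy":0,"wz":0,"dx":60,"dy":-116,"dz":-20,"hand":62},{"wx":0,"wy":0,"wz":0,"dx":60,"dy":-116,"dz":-40,"hand":62},{"wx":0,"wy":0,"wz":0,"dx":60,"dy":-116,"dz":-40,"hand":62}]'
python3 - <<'E'
from h import *
np.set_printoptions(precision=4,suppress=True)
C=cam('wrist'); print(np.linalg.inv(C[2])[:3,3]); im=snap('wrist')
# predicted
for yaw in (0,.055):
    print(proj('wrist',[[.617,.062,.07],[.617,.137,.044]],C))
cv2.imwrite('pics/w1.png',cv2.resize(im[:,:,::-1],(768,576)))
np.save('w1.npy',im)
E
```

```text
clock: 2.72
tool_pos: [0.6157, 0.1006, 0.2053]
ee_rot: [[-1.0, 0.001, -0.003], [0.001, 1.0, -0.001], [0.003, -0.001, -1.0]]
wrist_force: [0.8, -0.2, -0.2]
width: 0.699
grip_force: 0.0
[0.5358 0.1002 0.3837]
[[221.5832 171.6102]
 [298.9851 165.092 ]]
[[221.5832 171.6102]
 [298.9851 165.092 ]]
```

View pics/w1.png

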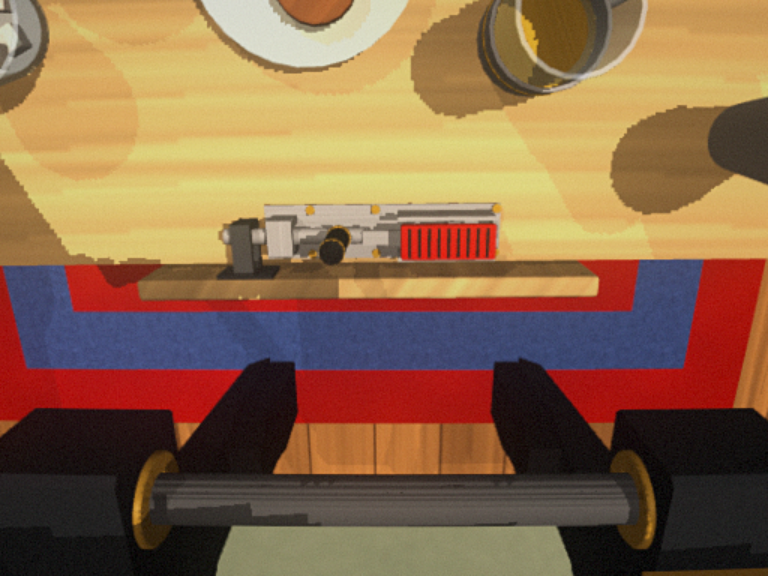

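Wrist view at 1.5x: the red plate is centred near (448,241), the knob top near (332,252), and the unit is almost parallel to the world y axis.

```bash
python3 - <<'E'
from h import *
np.set_printoptions(precision=4,suppress=True)
im=np.load('w1.npy').astype(int); C=cam('wrist')
red=(im[...,0]>110)&(im[...,1]<80)&(im[...,2]<80); red[:140]=0;red[176:]=0;red[:,:262]=0;red[:,336:]=0
p=np.argwhere(red)[:,::-1]; r=cv2.minAreaRect(p.astype(np.float32)); print(r,p.min(0),p.max(0))
print('plate',atz('wrist',*((p.min(0)+p.max(0))/2),.044,C), [atz('wrist',u,(p[:,1].min()+p[:,1].max())/2,.044,C)[1] for u in (p[:,0].min()-.5,p[:,0].max()+.5)])
print('knob',atz('wrist',221.8,168,.07,C))
a,b=atz('wrist',264/1.5,205/1.5,.0,C),atz('wrist',500/1.5,204/1.5,.0,C);print(a,b)
print(atz('wrist',140/1.5,272/1.5,.03,C),atz('wrist',598/1.5,264/1.5,.03,C))
print(proj('wrist',[[.6157,.1006-.031,.2053],[.6157,.1006+.031,.2053]],C)*1.5)
E
```

```text
((298.5, 161.0), (24.0, 63.0), 90.0) [267 149] [330 173]
plate [0.614  0.1373 0.044 ] [np.float64(0.10506671569574833), np.float64(0.16957569640345221)]
knob [0.6147 0.0629 0.07  ]
[0.5962 0.0046 0.    ] [0.5955 0.1799 0.    ]
[ 0.6393 -0.0812  0.03  ] [0.6333 0.2466 0.03  ]
[[310.6242 341.7344]
 [475.2073 341.7441]]
```

```bash
python3 - <<'E'
from h import *
im=np.load('w1.npy')[225:345,110:410,::-1].astype(float)
im=np.clip(255*(im/255)**.4,0,255)
cv2.imwrite('pics/w2.png',cv2.resize(im.astype(np.uint8),(750,300),interpolation=cv2.INTER_CUBIC))
E
```

```text
(no output)
```

View pics/w2.png

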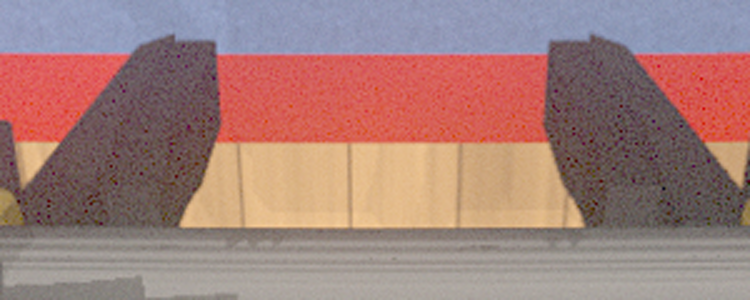

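The inner finger faces appear at 197 and 329 native px, a little wider apart than the 62 mm opening predicts. I'll go down to just above the knob and check from close up.

```bash
python3 -m handwheel '[{"wx":0,"wy":0,"wz":0,"dx":-2,"dy":-20,"dz":-20,"hand":62},{"wx":0,"wy":0,"wz":0,"dx":-2,"dy":-20,"dz":-60,"hand":62},{"wx":0,"wy":0,"wz":0,"dx":-2,"dy":-20,"dz":-100,"hand":62},{"wx":0,"wy":0,"wz":0,"dx":-2,"dy":-20,"dz":-122,"hand":62},{"wx":0,"wy":0,"wz":0,"dx":-2,"dy":-20,"dz":-122,"hand":62},{"wx":0,"wy":0,"wz":0,"dx":-2,"dy":-20,"dz":-122,"hand":62}]'
python3 - <<'E'
from h import *
np.set_printoptions(precision=4,suppress=True)
C=cam('wrist'); im=snap('wrist'); np.save('w3.npy',im)
p=ctrl.observe()['tool_pos']
print(proj('wrist',[p+[0,-.031,0],p+[0,.031,0],[.614,.0615,.07],[.614,.1375,.044]],C)*1.5)
g=np.clip(255*(im[:,:,::-1]/255.)**.6,0,255).astype(np.uint8)
cv2.imwrite('pics/w3.png',cv2.resize(g,(768,576)))
g=snap('side')[90:190,230:350,::-1]; cv2.imwrite('pics/s3.png',cv2.resize(g,(600,500),interpolation=cv2.INTER_CUBIC))
E
```

```text
clock: 3.52
tool_pos: [0.616, 0.0815, 0.0865]
ee_rot: [[-1.0, 0.0, 0.003], [0.0, 1.0, 0.001], [-0.003, 0.001, -1.0]]
wrist_force: [-0.3, -0.3, -0.0]
width: 0.701
grip_force: 0.0
[[311.6352 344.9725]
 [477.0848 344.9675]
 [344.9017 323.0486]
 [518.2111 301.3253]]
```

View pics/w3.png

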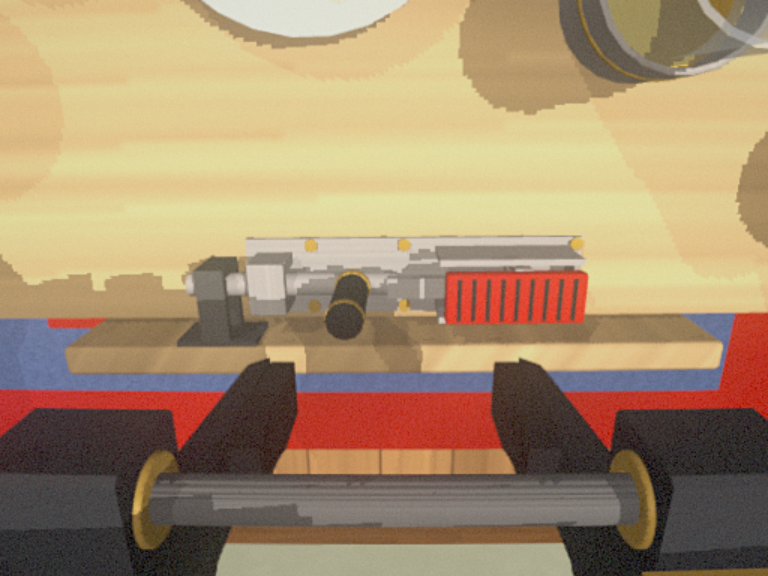

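View pics/s3.png

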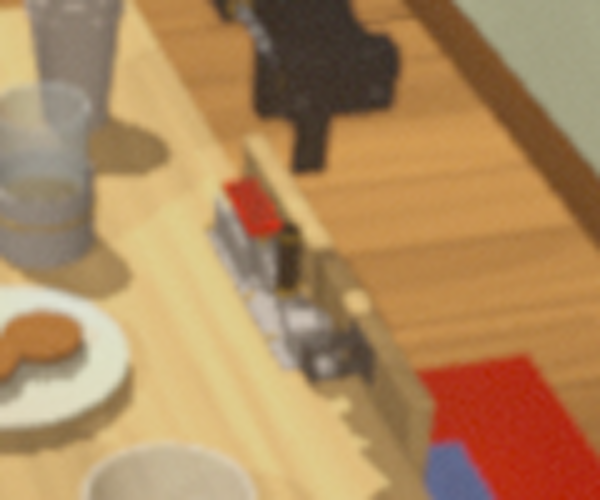

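The wrist view shows the tips at (295,361) and (493,361) against a predicted (312,345) and (477,345). The side view puts a fingertip at native (291.6,124). I'll compare both against the reported TCP.

```bash
python3 - <<'E'
from h import *
np.set_printoptions(precision=4,suppress=True)
p=np.array(ctrl.observe()['tool_pos']); C=cam('wrist')
for z in (0,.01,.02,.03):
    print(z,'wrist',(proj('wrist',[p+[-.009,.031,z],p+[.0,.031,z],p+[.009,.031,z]],C)*1.5).ravel(),'side',proj('side',[p+[0,-.04,z],p+[0,.04,z]]).ravel(),'scene',proj('scene',[p+[0,-.04,z],p+[0,.04,z]]).ravel())
print(proj('side',[[.614,.0615,.07],[.614,.1375,.044]]))
im=snap('scene',)[110:210,210:330,::-1]; cv2.imwrite('pics/sc4.png',cv2.resize(im,(720,600),interpolation=cv2.INTER_CUBIC))
E
```

```text
0 wrist [478.5855 322.1809 477.3245 344.4723 476.088  366.1025] side [289.9801 134.2001 282.1987 121.5189] scene [254.7035 162.8131 279.2654 171.8156]
0.01 wrist [483.0267 332.8599 481.6253 356.1188 480.2529 378.6476] side [290.153  131.4294 282.3303 118.8132] scene [254.7644 159.5567 279.4606 168.478 ]
0.02 wrist [487.9494 344.7052 486.3831 369.0127 484.8516 392.5101] side [290.3272 128.6345 282.4628 116.0849] scene [254.8259 156.267  279.6577 165.1046]
0.03 wrist [493.4356 357.9167 491.6738 383.3628 489.9543 407.9057] side [290.5027 125.8149 282.5962 113.3339] scene [254.8881 152.9436 279.8566 161.695 ]
[[287.0809 135.4804]
 [279.6043 130.3706]]
```

View pics/sc4.png

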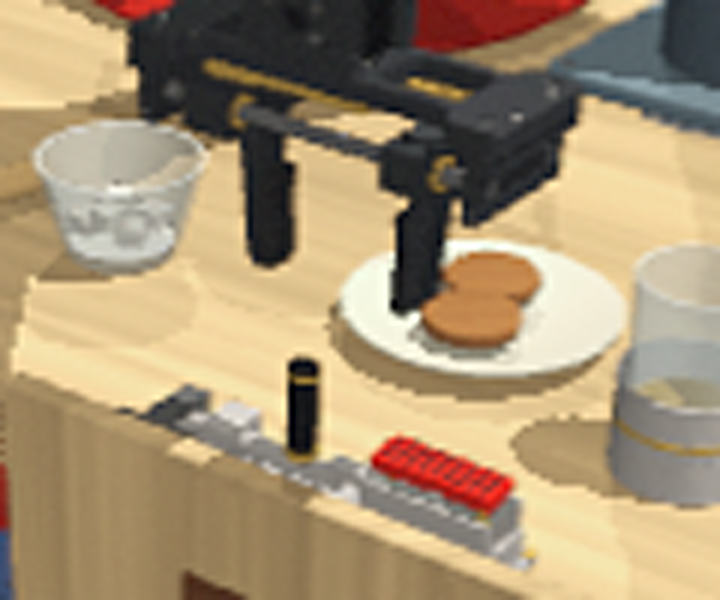

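The scene, side and wrist views all put the real finger ends about 30 mm above the reported TCP, so plate contact should come at a TCP height of about 14 mm. I'll open to 66 mm for more knob clearance and descend gently.

```bash
python3 -m handwheel '[{"wx":0,"wy":0,"wz":0,"dx":-2,"dy":-2,"dz":0,"hand":66},{"wx":0,"wy":0,"wz":0,"dx":-2,"dy":-2,"dz":-15,"hand":66},{"wx":0,"wy":0,"wz":0,"dx":-2,"dy":-2,"dz":-30,"hand":66},{"wx":0,"wy":0,"wz":0,"dx":-2,"dy":-2,"dz":-40,"hand":66},{"wx":0,"wy":0,"wz":0,"dx":-2,"dy":-2,"dz":-40,"hand":66}]'
python3 - <<'E'
from h import *
np.set_printoptions(precision=4,suppress=True)
print(ctrl.observe()['tool_pos'],ctrl.observe()['wrist_force'])
a=cv2.resize(snap('scene')[130:210,220:320,::-1],(400,320),interpolation=cv2.INTER_CUBIC)
b=cv2.resize(snap('side')[100:180,240:340,::-1],(400,320),interpolation=cv2.INTER_CUBIC)
cv2.imwrite('pics/d1.png',np.hstack([a,b]))
E
```

```text
clock: 4.3
tool_pos: [0.6117, 0.0788, 0.0433]
ee_rot: [[-1.0, 0.001, -0.002], [0.001, 1.0, -0.0], [0.002, -0.0, -1.0]]
wrist_force: [-0.0, -0.2, -0.4]
width: 0.746
grip_force: 0.0
[0.6117 0.0788 0.0433] [-0.0372 -0.1665 -0.3878]
```

View pics/d1.png

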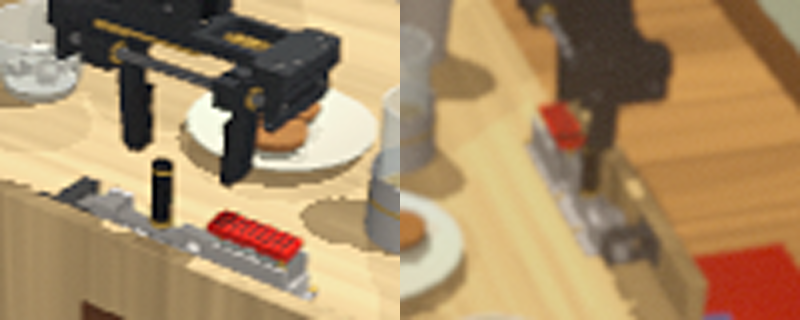

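The fingers straddle the knob top and are still above the plate, with tips at about 73 mm. I'll continue down towards contact.

```bash
python3 -m handwheel '[{"wx":0,"wy":0,"wz":0,"dx":2,"dy":0,"dz":-8,"hand":66},{"wx":0,"wy":0,"wz":0,"dx":2,"dy":0,"dz":-16,"hand":66},{"wx":0,"wy":0,"wz":0,"dx":2,"dy":0,"dz":-22,"hand":66},{"wx":0,"wy":0,"wz":0,"dx":2,"dy":0,"dz":-22,"hand":66}]'; python3 -m handwheel '[{"wx":0,"wy":0,"wz":0,"dx":0,"dy":0,"dz":-3,"hand":66},{"wx":0,"wy":0,"wz":0,"dx":0,"dy":0,"dz":-6,"hand":66},{"wx":0,"wy":0,"wz":0,"dx":0,"dy":0,"dz":-6,"hand":66}]'
```

```text
clock: 4.9
tool_pos: [0.6142, 0.0788, 0.022]
ee_rot: [[-1.0, 0.001, -0.001], [0.001, 1.0, -0.0], [0.001, -0.0, -1.0]]
wrist_force: [-0.4, -0.9, -0.1]
width: 0.753
grip_force: 0.0
clock: 5.28
tool_pos: [0.6146, 0.0789, 0.0165]
ee_rot: [[-1.0, 0.001, -0.0], [0.001, 1.0, -0.0], [0.0, -0.0, -1.0]]
wrist_force: [-0.6, 0.8, 0.2]
width: 0.75
grip_force: 0.0
```

```bash
for i in 1 2; do python3 -m handwheel '[{"wx":0,"wy":0,"wz":0,"dx":0,"dy":0,"dz":-2,"hand":66},{"wx":0,"wy":0,"wz":0,"dx":0,"dy":0,"dz":-2,"hand":66}]' | grep -E 'pos|force'; done
```

```text
tool_pos: [0.6147, 0.079, 0.0146]
wrist_force: [0.1, -0.1, 0.3]
grip_force: 0.0
tool_pos: [0.6148, 0.0789, 0.0126]
wrist_force: [-0.2, 0.1, 0.2]
grip_force: 0.0
```

```bash
for i in 1 2; do python3 -m handwheel '[{"wx":0,"wy":0,"wz":0,"dx":0,"dy":0,"dz":-2,"hand":66},{"wx":0,"wy":0,"wz":0,"dx":0,"dy":0,"dz":-2,"hand":66}]' | grep -E 'pos|force'; done
python3 - <<'E'
from h import *
a=cv2.resize(snap('scene')[130:210,220:320,::-1],(400,320),interpolation=cv2.INTER_CUBIC)
w=snap('wrist')
b=cv2.resize(w[130:290,150:350,::-1],(400,320),interpolation=cv2.INTER_CUBIC)
cv2.imwrite('pics/d2.png',np.hstack([a,b]))
E
```

```text
tool_pos: [0.6149, 0.0789, 0.0108]
wrist_force: [-0.2, -1.3, 1.7]
grip_force: 1.1
tool_pos: [0.6149, 0.0789, 0.0088]
wrist_force: [0.1, 0.2, 3.8]
grip_force: 1.6
```

View pics/d2.png

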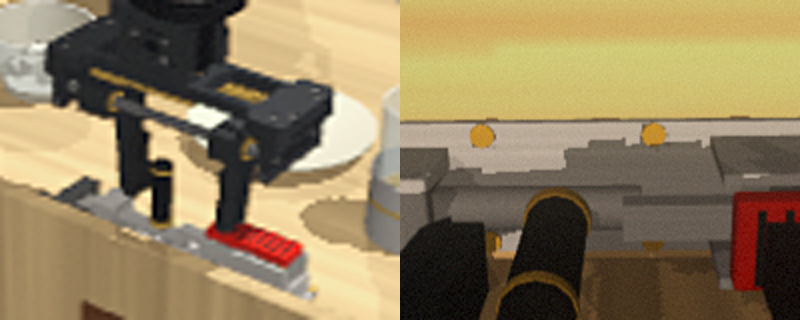

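The right finger is pressing the plate with about 3.8 N, and the left finger stands behind the knob with a gap. I'll press on to the stop.

```bash
for i in 1 2 3 ; do python3 -m handwheel '[{"wx":0,"wy":0,"wz":0,"dx":0,"dy":0,"dz":-2,"hand":66},{"wx":0,"wy":0,"wz":0,"dx":0,"dy":0,"dz":-2,"hand":66}]' | grep -E 'pos|force'; done
```

```text
tool_pos: [0.6149, 0.079, 0.0067]
wrist_force: [-0.9, -0.4, 4.0]
grip_force: 2.1
tool_pos: [0.6149, 0.079, 0.0047]
wrist_force: [-1.1, 0.5, 6.1]
grip_force: 2.6
tool_pos: [0.615, 0.0791, 0.0041]
wrist_force: [-5.3, -1.6, 17.5]
grip_force: 8.7
```

The catch is at its hard stop (17.5 N). Now I slide in +y to draw the bolt.

```bash
python3 -m handwheel '[{"wx":0,"wy":0,"wz":0,"dx":0,"dy":4,"dz":0,"hand":66},{"wx":0,"wy":0,"wz":0,"dx":0,"dy":8,"dz":0,"hand":66},{"wx":0,"wy":0,"wz":0,"dx":0,"dy":12,"dz":0,"hand":66},{"wx":0,"wy":0,"wz":0,"dx":0,"dy":12,"dz":0,"hand":66}]' | grep -E 'clock|pos|width|force'; python3 -m handwheel '[{"wx":0,"wy":0,"wz":0,"dx":0,"dy":4,"dz":0,"hand":66},{"wx":0,"wy":0,"wz":0,"dx":0,"dy":8,"dz":0,"hand":66},{"wx":0,"wy":0,"wz":0,"dx":0,"dy":12,"dz":0,"hand":66},{"wx":0,"wy":0,"wz":0,"dx":0,"dy":16,"dz":0,"hand":66},{"wx":0,"wy":0,"wz":0,"dx":0,"dy":16,"dz":0,"hand":66}]' | grep -E 'clock|pos|width|force'
```

```text
clock: 7.62
tool_pos: [0.6165, 0.0861, 0.0043]
wrist_force: [-1.3, -9.5, 14.8]
width: 0.75
grip_force: 8.1
clock: 8.25
tool_pos: [0.6166, 0.0987, 0.0043]
wrist_force: [-2.0, -15.1, 16.2]
width: 0.749
grip_force: 10.1
```

```bash
cat > k.py <<'E'
from h import *
np.set_printoptions(precision=4,suppress=True)
im=snap('scene').astype(int); s=ctrl.observe()
print(s['tool_pos'],s['wrist_force'],s['width'])
for nm,m in(('red',(im[...,0]>130)&(im[...,1]<70)&(im[...,2]<70)),('blk',im.max(2)<60)):
    m[:150]=0;m[200:]=0;m[:,:235]=0;m[:,310:]=0
    k,l,st,ce=cv2.connectedComponentsWithStats(m.astype(np.uint8),connectivity=4)
    for i in range(1,k):
        if st[i,4]>8: print(nm,st[i],ce[i])
print('knob predictions bottom z=.03',[(d,proj('scene',[.614,.0615+d/1000,.035])[0]) for d in(0,10,20,30)])
for q in('bolt_knob','bin_top'):
    for t in ctrl.trace('scene',q)[:2]: print(q,t['confidence'],t['bbox'])
E
python3 k.py
```

```text
[0.6165 0.0986 0.0042] [ -2.2457 -15.7863  17.1848] 0.7484447947653732
red [272 187   8   5  25] [275.32 189.04]
red [281 191  14   6  46] [289.3261 193.4783]
blk [237 150  29  37 338] [254.1272 165.4053]
blk [250 150  59  42 552] [283.6014 167.0743]
blk [278 152  19   6  54] [286.9074 154.1481]
knob predictions bottom z=.03 [(0, array([260.6751, 181.0685])), (10, array([263.6175, 182.2219])), (20, array([266.5874, 183.3862])), (30, array([269.585 , 184.5615]))]
bolt_knob 0.49 [240.5, 170.0, 34.4, 22.8]
bin_top 0.67 [208.2, 173.3, 104.7, 131.4]
```

```bash
cat > k2.py <<'E'
from h import *
s=ctrl.observe();print(np.round(s['tool_pos'],4),np.round(s['wrist_force'],1),round(s['clock'],2))
im=snap('scene').astype(int).max(2)
for r in range(172,188,2): print(r,'235:',' '.join('%3d'%v for v in im[r,245:292]))
E
python3 k2.py
```

```text
[0.6165 0.0986 0.0042] [ -2.2 -15.4  16.4] 8.4
172 235: 247 247 247 245 239 238 241 243 249 242  32  37  36  33  33  39  52  21  24  32  29  92 205 252 240 226 158 157 148 150 151 154 140  54  37  41  38  41  37  38  40 105 155  84  82  72  46
174 235: 249 248 247 247 247 247 247 248 250 235  41  37  34  32  35  29  69 125 130 122 101 121 197 254 248 243 230 233 239 242 229 159 163 158 120  68  50  42  36  40  38  50  78  70  36  33  39
176 235: 206 248 243 237 225 249 248 248 251 241  93  35  37  37  30  30  27  21  25  25  24  97 206 252 248 247 247 247 248 244 235 237 237 240 246 237 146  27  40  39  35  39  35  33  85 122  38
178 235: 190 198 147 150 152 149 182 232 240 240  98  35  37  37  34  32  26  21  26  27  23  95 201 249 244 243 244 245 246 247 247 247 248 246 227 141  30  36  41  41  37  35  32  56 156 195  46
180 235: 155 156 155 155 156 149 122 125 200 245 163  31  31  35  34  30  28  25  26  26  20  96 205 252 248 246 244 241 242 243 243 245 246 247 246 205  28  36  41  42  41  38  32 151 238 251 205
182 235: 132 131 136 141 121 131 139 148 177 237 243 170 126  71  89 136  95  22  28  30  20 142 231 251 247 246 246 247 246 247 246 244 243 244 242 200  28  35  39  41  39  36  29 185 255 249 248
184 235: 140 132 131 122 125 139 141 142 144 144 145 143 153 192 240 247 149  19  25  25  18 139 228 248 246 246 247 246 247 248 249 249 249 254 242  86  30  35  39  38  33  32  60 190 253 247 246
186 235: 167 167 168 166 153 130 116 127 123 137 137 140 141 141 143 144 127  61  35  34  37 136 225 253 249 248 249 249 241 180  92  99 132 111 119  31  35  38  42  42  35  30 143 229 247 244 244
```

The bolt is drawn about 12 mm so far; compliance accounts for the lag. I'll continue, pressing slightly less hard.

```bash
python3 -m handwheel '[{"wx":0,"wy":0,"wz":0,"dx":-1,"dy":4,"dz":0.5,"hand":66},{"wx":0,"wy":0,"wz":0,"dx":-1,"dy":8,"dz":0.5,"hand":66},{"wx":0,"wy":0,"wz":0,"dx":-1,"dy":12,"dz":0.5,"hand":66},{"wx":0,"wy":0,"wz":0,"dx":-1,"dy":16,"dz":0.5,"hand":66},{"wx":0,"wy":0,"wz":0,"dx":-1,"dy":16,"dz":0.5,"hand":66}]' | grep -E 'clock|pos|width|force'; python3 k2.py | grep -E '^\[|^18'
```

```text
clock: 9.07
tool_pos: [0.6159, 0.116, 0.0043]
wrist_force: [-0.3, -12.7, 11.5]
width: 0.745
grip_force: 11.3
[0.6159 0.116  0.0043] [ -0.3 -12.7  11.5] 9.07
180 235: 152 155 155 154 155 149 124 111 184 252 245 242 242 245 239 152  35  37  32  36  30  29  27  25  28  25  47 182 249 244 243 245 245 245 246 246 246 247 247 250 238  90  29  38  40  41  40
182 235: 131 133 136 140 122 130 141 149 173 235 250 249 249 249 245 205  47  34  31  29  31  26  23  24  24  19  53 188 254 247 246 244 242 241 243 242 243 245 246 249 240 153  26  36  39  41  39
184 235: 131 133 130 125 126 138 143 145 144 142 143 146 152 189 233 255 243 127  96  85 112 112  23  27  25  24  96 205 253 249 248 249 249 249 248 247 245 243 242 246 238 149  29  40  41  42  38
186 235: 132 132 131 124 123 119 105 107 123 133 139 139 141 142 143 143 144 151 191 237 246 146  17  27  29  21  95 204 244 179  91  99 130 107 150 196 226 251 250 254 241  22  34  39  41  41  39
```

The bolt is at about 28–29 mm. I'll push to the hard stop, expecting the y force to jump.

```bash
for i in 1 2; do python3 -m handwheel '[{"wx":0,"wy":0,"wz":0,"dx":0,"dy":3,"dz":0,"hand":66},{"wx":0,"wy":0,"wz":0,"dx":0,"dy":4,"dz":0,"hand":66},{"wx":0,"wy":0,"wz":0,"dx":0,"dy":4,"dz":0,"hand":66}]' | grep -E 'clock|pos|width|force'; done;  python3 k2.py | grep -E '^\[|^18'
```

```text
clock: 9.5
tool_pos: [0.6159, 0.116, 0.0043]
wrist_force: [-0.3, -20.8, 14.0]
width: 0.747
grip_force: 16.1
clock: 9.88
tool_pos: [0.6159, 0.116, 0.0042]
wrist_force: [-0.7, -27.9, 15.3]
width: 0.747
grip_force: 21.2
[0.6159 0.116  0.0042] [ -0.7 -27.9  15.3] 9.88
180 235: 154 155 155 154 155 150 123 111 184 252 244 242 242 244 244 203  30  35  33  35  27  27  19  23  27  22  49 182 249 243 243 244 245 245 246 246 246 247 247 249 239 151  31  37  39  38  39
182 235: 131 132 133 140 122 130 139 148 173 235 250 248 249 248 243 199  45  31  34  36  28  30  23  25  27  25  53 186 254 247 246 244 242 241 242 242 243 244 245 249 240 153  29  37  42  42  45
184 235: 131 131 130 124 124 138 143 144 144 143 144 145 151 190 233 254 242 134 125  84 111 110  21  22  27  22  98 205 253 249 248 248 248 249 248 247 245 242 242 245 238 149  29  36  41  40  40
186 235: 132 132 130 125 121 120 103 108 124 133 140 140 141 143 144 142 143 151 190 237 251 204  17  24  26  23  94 205 244 179  90  96 129 106 148 197 228 250 249 253 241  89  30  36  41  39  32
```

The hard stop is confirmed: 28 N with no further motion. I'll lift straight up, easing the y load, so the catch snaps up.

```bash
python3 -m handwheel '[{"wx":0,"wy":0,"wz":0,"dx":0,"dy":-7,"dz":0,"hand":66},{"wx":0,"wy":0,"wz":0,"dx":0,"dy":-8,"dz":7,"hand":66},{"wx":0,"wy":0,"wz":0,"dx":0,"dy":-9,"dz":14,"hand":66},{"wx":0,"wy":0,"wz":0,"dx":0,"dy":-20,"dz":17,"hand":66},{"wx":0,"wy":0,"wz":0,"dx":0,"dy":-20,"dz":30,"hand":66},{"wx":0,"wy":0,"wz":0,"dx":0,"dy":-20,"dz":60,"hand":66},{"wx":0,"wy":0,"wz":0,"dx":0,"dy":-20,"dz":110,"hand":66},{"wx":0,"wy":0,"wz":0,"dx":0,"dy":-20,"dz":160,"hand":66}]'; python3 -m handwheel '[{"wx":0,"wy":0,"wz":0,"dx":-60,"dy":0,"dz":20,"hand":66},{"wx":0,"wy":0,"wz":0,"dx":-110,"dy":0,"dz":30,"hand":66},{"wx":0,"wy":0,"wz":0,"dx":-110,"dy":0,"dz":30,"hand":66},{"wx":0,"wy":0,"wz":0,"dx":-110,"dy":0,"dz":30,"hand":66},{"wx":0,"wy":0,"wz":0,"dx":-110,"dy":0,"dz":30,"hand":66},{"wx":0,"wy":0,"wz":0,"dx":-110,"dy":0,"dz":30,"hand":66},{"wx":0,"wy":0,"wz":0,"dx":-110,"dy":0,"dz":30,"hand":66},{"wx":0,"wy":0,"wz":0,"dx":-110,"dy":0,"dz":30,"hand":66}]'
python3 k.py
```

```text
clock: 10.92
tool_pos: [0.6136, 0.112, 0.1653]
ee_rot: [[-1.0, -0.0, 0.0], [-0.0, 1.0, 0.001], [-0.0, 0.001, -1.0]]
wrist_force: [0.8, -0.1, 0.3]
width: 0.749
grip_force: 0.0
clock: 11.92
tool_pos: [0.5039, 0.1109, 0.193]
ee_rot: [[-1.0, 0.001, -0.0], [0.001, 1.0, -0.0], [0.0, -0.0, -1.0]]
wrist_force: [-0.4, -0.1, 1.0]
width: 0.751
grip_force: 0.0
[0.5038 0.1109 0.1931] [0.2676 0.3452 0.5593] 0.7508898539742412
red [272 183  23  12 146] [283.1918 188.5959]
blk [267 173   5   3  12] [269.1667 174.0833]
blk [267 177   5  12  52] [268.75   182.3654]
knob predictions bottom z=.03 [(0, array([260.6751, 181.0685])), (10, array([263.6175, 182.2219])), (20, array([266.5874, 183.3862])), (30, array([269.585 , 184.5615]))]
bolt_knob 0.48 [246.4, 174.3, 53.9, 27.2]
bin_top 0.56 [173.9, 210.9, 135.1, 97.8]
```

The red plate is back at its initial pixel (283.2,188.6), so the catch is up. The knob has shifted 9 px, about 30 mm, and the bin is tipping. I'll let it settle and check that everything is at rest.

```bash
for i in 1 2; do python3 -m handwheel '[{"wx":0,"wy":0,"wz":0,"dx":0,"dy":0,"dz":0,"hand":66},{"wx":0,"wy":0,"wz":0,"dx":0,"dy":0,"dz":0,"hand":66},{"wx":0,"wy":0,"wz":0,"dx":0,"dy":0,"dz":0,"hand":66},{"wx":0,"wy":0,"wz":0,"dx":0,"dy":0,"dz":0,"hand":66},{"wx":0,"wy":0,"wz":0,"dx":0,"dy":0,"dz":0,"hand":66},{"wx":0,"wy":0,"wz":0,"dx":0,"dy":0,"dz":0,"hand":66},{"wx":0,"wy":0,"wz":0,"dx":0,"dy":0,"dz":0,"hand":66},{"wx":0,"wy":0,"wz":0,"dx":0,"dy":0,"dz":0,"hand":66}]' | grep clock; python3 k.py | grep -E 'red|blk|bin'; done
python3 - <<'E'
from h import *
a=cv2.imread('pics/scene0.png')[:,:,::-1].astype(int); b=snap('scene').astype(int)
d=(abs(a-b).max(2)>60).astype(np.uint8)
for q in('teapot','tea_glass','cup_stack','saucer','sugar_dish','tea_tin','spoon'):
    t=ctrl.trace('scene',q)
    if t: print(q,np.round(t[0]['bbox']), int(d[np.array(t[0]['region'])].sum()),int(np.sum(t[0]['region'])))
E
```

```text
clock: 13.08
red [272 183  23  12 146] [283.1918 188.5959]
blk [267 173   5   3  12] [269.1667 174.0833]
blk [267 177   5  12  51] [268.7843 182.2549]
knob predictions bottom z=.03 [(0, array([260.6751, 181.0685])), (10, array([263.6175, 182.2219])), (20, array([266.5874, 183.3862])), (30, array([269.585 , 184.5615]))]
clock: 14.22
red [272 183  23  12 146] [283.1918 188.5959]
blk [267 173   5   3  12] [269.1667 174.0833]
blk [267 177   5  12  51] [268.7843 182.2549]
knob predictions bottom z=.03 [(0, array([260.6751, 181.0685])), (10, array([263.6175, 182.2219])), (20, array([266.5874, 183.3862])), (30, array([269.585 , 184.5615]))]
bin_top 0.84 [171.5, 207.8, 136.2, 106.2]
teapot [338. 140.  83.  49.] 166 1609
tea_glass [315. 151.  29.  44.] 0 988
cup_stack [357. 168.  36.  55.] 5 1422
saucer [266. 149.  49.  26.] 6 882
sugar_dish [215. 128.  28.  27.] 4 571
tea_tin [150. 102.  33.  43.] 0 1146
spoon [183. 134.  34.  18.] 54 231
```

```bash
python3 - <<'E'
from h import *
a=snap('scene').astype(int)
for _ in range(12): b=snap('scene').astype(int)
print((abs(a-b).max(2)>40).sum())
print(ctrl.job_done())
E
```

```text
0
the job is handed in; nothing more can be done
None
```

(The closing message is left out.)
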